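# Load a bushing into the feed chute of a bench press

## Robot

A 6-joint arm with a two-finger parallel gripper is mounted at the origin on the work surface. World frame = base frame: x ahead of the robot, y to its left, z up, the work surface at z = 0. Lengths are in mm, angles in rad, forces in N, time in s.
With the tool pointing down it reaches from about 250 to 850 mm from the base axis. Payload 12.5 kg.
Tool frame: the origin (TCP) lies midway between the tips of the shut fingers; the grasp point (between the pads) lies 19 mm behind it; z points along the fingers, y is the line along which they close (so a half turn about z gives the same grasp; the last joint's range is limited). The gripper opens to 93 mm and grips with 3 to 60 N. Pads are 15 mm wide; open, the fingers measure 128 mm over their backs; the gripper's body (75 mm by 188 mm) begins 65 mm behind the grasp point.
Start: joints at [1.074, 0.351, 1.652, -0, 1.139, -0.085], TCP at [220.111, 504.019, 218.633] pointing down, gripper open.
Joint ranges: [-2.75, 2.75], [-0.79, 2.1], [0.01, 2.65], [-1.57, 4.71], [0.07, 3.14], [-2.87, 2.87]. Speed limits (rad/s): [2.22, 2.22, 2.79, 3.14, 3.14, 3.14].

## Interface

Orientations are given as a unit quaternion [x, y, z, w].
In Python, from plant import arm gives the robot as it stands.
- The arm moves only by the tool drive_tool, never from a script. Its argument "deltas" is a list that holds one entry, the list of rows, each a list of 7 numbers: the shift along the tool's x, y, z in cm, then the turn, a rotation vector about the tool's x, y, z in rad, then the opening, from 0 (shut) to 1 (fully open). A call has exactly 8 rows; each row is the pose to reach, as a shift and turn from the pose commanded when the call began, along the tool's axes at that moment; what a row does not reach only later rows make up. A row lasts 1/8 s, in which the tool goes at most 62.5 mm and 10.7 degrees, less where a joint would pass 70% of its speed; a pose out of reach is approached as far as the arm can. A call with a gripper value outside its range is refused whole. The fingers move at their own pace and stop on an object; the grip force is fixed at half the most. Time passes only in rows, so rows that repeat a pose let the fingers close, or fill a call up. It gives the time, the measured TCP pose, the force, the opening and the grip force at its end, in the units of the state.
- arm.observe(): the state, without advancing time (a new reading comes with each control period).
- arm.capture(name): name is "side" or "top" or "wrist"; returns (picture, depth): 420x560x3 uint8, red, green, blue; 420x560 float32, mm along the optical axis (not along the pixel's ray), 0 where there is no reading.
- arm.camera_params(name): a dict with "mtx" (3x3 intrinsics, pixels), "k1" (the pictures are not rectified: a ray, as slopes to the right and down, at radius r is drawn at 1 + k1 r^2 times it, then the intrinsics apply), "view" (4x4, takes a point from world to camera coordinates). Camera axes: x right, y up, looking along -z (the intrinsics and any distortion apply to the point x, -y, -z); pixel columns grow to the right and rows downward; lengths in mm; the calibration is good to about 2 mm. A picture is of the moment at which its call begins: read the wrist's pose just before it. camera_params takes no time and is no camera call; for the wrist camera it gives the pose at the moment of the call.
- arm.close_job(): hands the job in; it is judged then, once.
The state is a dict: "clock": time; "joint_positions": joint angles; "dq": joint speeds; "tau": joint torques, N m; "tool_pos": TCP position; "ee_rot": TCP orientation; "contact_force": force on the tool from outside, world axes, zero at the start; "moment": the same for the moment, N m; "width": finger opening in mm; "finger_force": force on a finger pad.
Only numpy, scipy, OpenCV 4.12 (cv2) and the standard library are available. Lean on these libraries where they do the work, as an engineer would, in place of code of your own. Each camera call takes 0.05 s, during which the arm holds its last target. There are 200 camera calls.

## Task

Take the waisted bushing (the turned part with the broad groove round its middle) from the wooden V rack, lay it in the upper part of the sloped feed chute, and push it down under the sprung hold-back pawl until the pawl has dropped into its groove and the bushing is pressed firmly home against the escapement stop; then leave it there. The stop is not always clamped at the same place, so feel for it: do not drop the bushing into the chute or ram the stop, and leave everything else on the bench where it is.

Things in the scene. Friction and masses are not known exactly. Their poses are not given: they have to be found in the camera images.
- bushing_mid (a point): the bushing to load: turned steel, about 0.3 kg, 60 mm long: two lands of 36 mm diameter, each 18 mm long, and between them a groove of 24 mm diameter, 24 mm long; both ends alike, flat, with a 15 mm bore. Point: its centre; x along its axis (either end may lead). It starts in one of the rack's three V blocks, its axis 38 mm above the table.
- rack: plywood board 250 x 80 x 10 mm with three aluminium V blocks, a turned part in each (which is where varies). Origin under the board's centre; x along its length; blocks at x = -80, 0, +80 mm, their V running along y, 50 mm long. The V reaches 17 mm each side of the part's axis, to 11 mm below the axis of a 36 mm part: fingers pass down on both sides.
- channel: sloped aluminium V channel of the fixed feed chute, 285 mm long, 15 degrees. Origin: at its open upper end, about 168 mm above the table, on the line that the axis of a 36 mm part lying in the V follows; x points down the slope along that line, y level across, z square to the slope. A bushing lying in it has y = z = 0 and its axis along x. The V reaches y = +-17 mm, up to z = -11 mm.
- lay_here (a point): point on the channel's axis line at x = 60 mm, axes as the channel's: the middle of the upper part, where the bushing is laid (its centre at channel x = 40 to 90 mm). Nothing stands above or beside the channel down to x = 125 mm, so fingers fit on both sides. The bushing stays where it is laid; sliding it down takes a push of under 2 N.
- stop_about (a point): point of the channel's axis at x = 205 mm. The escapement head (steel stop blade 26 mm wide across the V, dark cheek plates at y = +-21 to 25 mm) is clamped at a setting that differs each time: the stop's face is up to 15 mm up or down the slope from here, not measured: feel for it. Its buffer gives 1 mm per 5 N, 4 mm at most, then rigid. Press home with 10 to 15 N; over 20 N spoils it.
- pawl (a joint): angle of the sprung hold-back pawl, a steel arm 12 mm wide over the channel, hinged beyond the stop, reaching 46 mm up the slope from the stop's face; top 27 mm above the axis line. 0 = down, about 0.1 = riding on the bushing, whose leading end lifts it (push of 3 to 7 N). It drops into the groove 1.5 mm before the stop. The bushing's rear end stays clear of it, to be pushed from behind.
- slug_mid (a point): plain steel slug without groove, 36 mm diameter, 38 mm long, in another V block of the rack; point at its centre, x along its axis; leave alone
- pin_mid (a point): slim steel pin, 24 mm diameter, 70 mm long, in the third V block of the rack; point at its centre, x along its axis; leave alone
- pliers: pliers with red handles lying on the mat, about 215 x 66 x 14 mm, origin under the middle, jaws to +x; leave alone
- screwdriver: red screwdriver lying on the mat, 200 mm long along x, origin under its middle; leave alone
- flask: black vacuum flask standing, 76 mm diameter, 200 mm tall, origin under its centre; leave alone
- carton: open white carton 110 x 150 x 60 mm, origin under its centre; leave alone
- collar: flat steel collar, 52 mm diameter, 14 mm high, origin under its centre; leave alone
- bell_cap: black plastic cap, 46 mm diameter, 40 mm high, standing, origin under its centre; leave alone
Mind the look-alikes: they are no part of the job. What is shaped like the part that bears bushing_mid but blue or pink is not meant.

How it is judged (in metres and radians):
On the way, in this order (a step that is already met when the one before it is completed fails the run):
1. the bushing lies in the upper part of the channel, above the pawl (y of bushing_mid in the frame of channel between -0.004 and 0.004 m and z of bushing_mid in the frame of channel between -0.004 and 0.004 m and angle between the x axis of bushing_mid and the x axis of channel, either way round below 0.08 rad and x of bushing_mid in the frame of channel between 0.02 and 0.125 m and value of joint pawl below 0.05 rad), for 0.2 s.
2. the bushing, lying in the channel, has been pushed in under the pawl (y of bushing_mid in the frame of channel between -0.004 and 0.004 m and z of bushing_mid in the frame of channel between -0.004 and 0.004 m and angle between the x axis of bushing_mid and the x axis of channel, either way round below 0.08 rad and x of bushing_mid in the frame of channel above 0.125 m and value of joint pawl above 0.06 rad), for 0.05 s.
3. the bushing has been pressed home: the pawl is down in its groove and it bears firmly on the stop (over 10 N on chute and stop, its weight included) (y of bushing_mid in the frame of channel between -0.004 and 0.004 m and z of bushing_mid in the frame of channel between -0.004 and 0.004 m and angle between the x axis of bushing_mid and the x axis of channel, either way round below 0.08 rad and x of bushing_mid in the frame of channel between 0.157 and 0.195 m and value of joint pawl below 0.03 rad and contact force between bushing and channel above 10 N), for 0.05 s.
At the end, for the whole second after the job is handed in: the bushing lies at rest in the lower part of the channel, its centre 157 to 195 mm down it and within 4 mm of the axis line, aligned within 0.08 rad, and the pawl has dropped into its groove (below 0.03 rad: possible only with the bushing within about 1.5 mm of the stop) (y of bushing_mid in the frame of channel between -0.004 and 0.004 m and z of bushing_mid in the frame of channel between -0.004 and 0.004 m and angle between the x axis of bushing_mid and the x axis of channel, either way round below 0.08 rad and x of bushing_mid in the frame of channel between 0.157 and 0.195 m and value of joint pawl below 0.03 rad and linear speed of bushing below 0.01 m/s); the robot touches nothing.
It fails at once if the bushing was rammed or dropped: it pressed on the chute, pawl or stop with more than 35 N in all (contact force between bushing and channel above 35 N).
It fails at once if another part in the rack was moved more than 20 mm (distance of any of slug_mid, pin_mid from where it was at the start of the episode above 0.02 m).
It fails at once if a tool or other thing on the bench was moved more than 20 mm (distance of any of pliers, screwdriver, flask, carton, collar, bell_cap from where it was at the start of the episode above 0.02 m).
It also fails if it takes over 58 s, if anything falls off the work surface, if the arm or the gripper's body presses on something with over 40 N, if the wrist force passes 120 N, or if a joint passes its speed limit or range.

## Working session

There is one attempt and no reset: what is moved stays moved. The work goes in short steps, Python scripts to look and compute and a tool call to move; the robot and the scene stay as the last step left them, time stands still between calls to the robot, and variables do not carry over. Pictures are saved under pics/ and viewed, at most 10 in all, crops included, and the job is handed in when it is done.

Besides the shell and the picture viewer there is one more tool, called as name(argument=value, ...), one argument or row to a line, values as JSON. drive_tool: Moves the arm, as the interface text tells. Its arguments: {"type":"object","properties":{"deltas":{"type":"array"}},"required":["deltas"]}

```bash
mkdir -p pics
cat > h.py <<'E'
import numpy as np, cv2
from plant import arm
from scipy.spatial.transform import Rotation as R
def snap(n):
    p=arm.camera_params(n); im,d=arm.capture(n); 
    cv2.imwrite(f'pics/{n}_{int(arm.observe()["clock"]*100)}.png',im[:,:,::-1]); np.savez(f'{n}.npz',im=im,d=d,mtx=p['mtx'],k1=p['k1'],view=p['view'])
def cloud(n):
    z=np.load(f'{n}.npz'); d=z['d']; K=z['mtx']; h,w=d.shape
    u,v=np.meshgrid(np.arange(w),np.arange(h))
    x=(u-K[0,2])/K[0,0]; y=(v-K[1,2])/K[1,1]; a,b=x.copy(),y.copy()
    for _ in range(10):
        s=1+z['k1']*(a*a+b*b); a,b=x/s,y/s
    P=np.stack([a*d,-b*d,-d],-1); V=np.linalg.inv(z['view'])
    P=P@V[:3,:3].T+V[:3,3]; P[d==0]=np.nan
    return P,z['im']
E
python3 - <<'E'
from h import *
print(arm.observe())
snap('top');snap('side')
for n in('top','side'): print(arm.camera_params(n))
E
ls pics
```

```text
{'clock': 0.0, 'joint_positions': array([ 1.07440593e+00,  3.51199246e-01,  1.65243472e+00, -6.68691120e-05,
        1.13908626e+00, -8.46123529e-02]), 'dq': array([ 0.00059495,  0.00017205, -0.00113126,  0.00169606, -0.00073789,
       -0.00074843]), 'tau': array([ 3.09574025e-04, -4.97325647e+01, -2.85253751e+01,  6.99183927e-02,
        2.57379102e-02, -9.53944277e-05]), 'tool_pos': array([219.96417477, 503.72052142, 218.11764507]), 'ee_rot': array([ 2.04423742e-01,  9.78882329e-01, -5.48862851e-04, -1.32400671e-04]), 'contact_force': array([-0.6891816 , -0.66025568,  0.3503418 ]), 'moment': array([-0.01292734,  0.05487641,  0.01887717]), 'finger_force': 0.0, 'width': 93.31526917626354}
{'mtx': array([[419.4516569 ,   0.        , 286.11581383],
       [  0.        , 419.4516569 , 213.28626548],
       [  0.        ,   0.        ,   1.        ]]), 'k1': -0.11768004569700496, 'view': array([[ 1.33286873e-02, -9.99474740e-01,  2.95396324e-02,
        -1.04559467e+02],
       [ 9.95020475e-01,  1.61760163e-02,  9.83493258e-02,
        -5.66755615e+02],
       [-9.87755004e-02,  2.80816717e-02,  9.94713436e-01,
        -1.18259262e+03],
       [ 0.00000000e+00,  0.00000000e+00,  0.00000000e+00,
         1.00000000e+00]])}
{'mtx': array([[430.7002673 ,   0.        , 286.84120539],
       [  0.        , 430.7002673 , 211.01799216],
       [  0.        ,   0.        ,   1.        ]]), 'k1': -0.04810803175929949, 'view': array([[ 9.11759561e-01, -4.10539796e-01,  1.23117335e-02,
        -5.30804737e+02],
       [ 2.05983613e-01,  4.82987249e-01,  8.51054680e-01,
        -1.88082404e+02],
       [-3.55338225e-01, -7.73421226e-01,  5.24932712e-01,
        -9.50549674e+02],
       [ 0.00000000e+00,  0.00000000e+00,  0.00000000e+00,
         1.00000000e+00]])}
side_10.png
top_5.png
```

View pics/top_5.png

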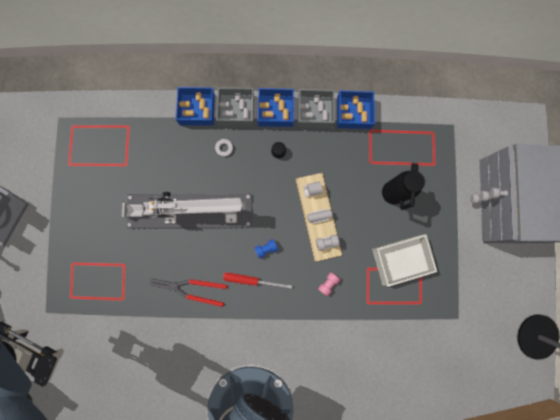

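View pics/side_10.png

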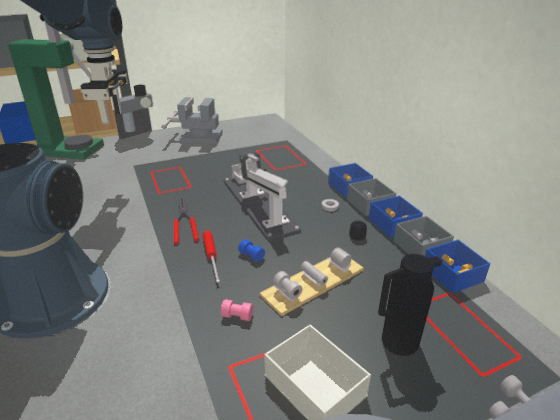

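The top view shows several candidates:
- blue dumbbell at (266,249), wrong colour
- pink dumbbell at (329,285), wrong colour
- rack part at (315,188), apparently the plain slug
- rack part at (320,216), the slim pin
- rack part at (328,242), which looks waisted

My choice is (328,242). The chute's upper end is near (243,206) and its head near (150,210). I'll check both in one crop and measure.

Run:
```python
from h import *
P,im=cloud('top'); S,ims=cloud('side')
a=cv2.resize(im[165:270,290:350],None,fx=5,fy=5,interpolation=cv2.INTER_CUBIC)
b=cv2.resize(ims[240:315,255:370],None,fx=4,fy=4,interpolation=cv2.INTER_CUBIC)
c=np.zeros((600,780,3),np.uint8); c[:525,:300]=a; c[:300,310:770]=b
cv2.imwrite('pics/crop1.png',c[:,:,::-1])
for u,v in [(328,242),(320,216),(315,188),(243,206),(240,200),(240,212),(210,207),(180,207),(266,249),(340,245)]: print(u,v,P[v,u].round(1))
for u,v in [(288,283),(314,270),(342,258)]: print('s',u,v,S[v,u].round(1))
# chute region
m=(P[...,2]>60)&(P[...,0]>450)&(P[...,0]<700)&(P[...,1]>-50)&(P[...,1]<350)
q=P[m]; print(len(q),q.min(0),q.max(0))
```

```text
328 242 [ 486.4 -215.7   47.8]
320 216 [ 560.8 -193.1   41.7]
315 188 [ 639.  -176.6   58.2]
243 206 [576.3  21.5 125.4]
240 200 [588.9  27.7 151.2]
240 212 [571.8  38.6  10.1]
210 207 [572.7 110.  121.1]
180 207 [573.8 195.5  99.4]
266 249 [464.6 -39.8  24.6]
340 245 [ 479.6 -257.9   -1.8]
s 288 283 [ 481.4 -228.3   53.8]
s 314 270 [ 560.6 -196.9   39.8]
s 342 258 [ 634.4 -194.7   49.7]
1479 [544.22461037  18.98046387  60.75211573] [618.32111859 301.92300662 158.96135951]
```

View pics/crop1.png

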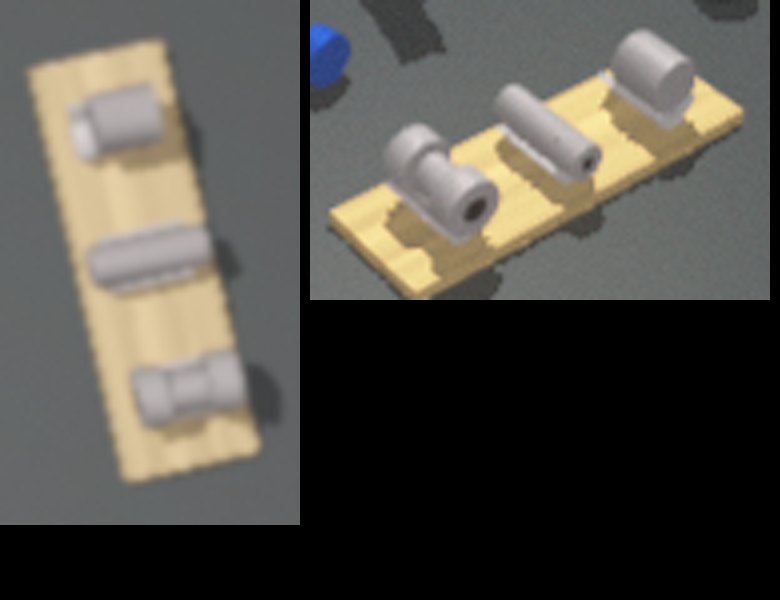

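Crop: the part at (328,242) in the top view is the waisted grey one, the middle one is the slim pin and the far one the plain slug. The choice is confirmed. Next is the chute geometry.

```bash
cat >> h.py <<'E'
def pose():
    s=arm.observe(); return np.array(s['tool_pos']),R.from_quat(s['ee_rot'])
def delta(p,r):  # target pos (mm), Rotation -> cm, rotvec in tool frame
    p0,r0=pose(); return (r0.inv().apply(np.array(p)-p0)/10).round(2),(r0.inv()*r).as_rotvec().round(3)
def tool(xdir,zdir):
    z=np.array(zdir,float); z/=np.linalg.norm(z); x=np.array(xdir,float); x-=x@z*z; x/=np.linalg.norm(x)
    return R.from_matrix(np.stack([x,np.cross(z,x),z],1))
E
python3 - <<'E'
from h import *
for n in('top','side'):
    P,im=cloud(n)
    m=(P[...,2]>70)&(P[...,2]<165)&(P[...,0]>535)&(P[...,0]<625)&(P[...,1]>5)&(P[...,1]<140)
    q=P[m]; 
    print(n,len(q))
    for y0 in range(10,140,15):
        k=q[(q[:,1]>=y0)&(q[:,1]<y0+15)]
        if len(k): print(y0,len(k),'x',np.percentile(k[:,0],[0,5,50,95,100]).round(1),'z',np.percentile(k[:,2],[5,50,95,100]).round(1))
# rack board and parts
P,im=cloud('top')
hsv=cv2.cvtColor(im,cv2.COLOR_RGB2HSV); m=((hsv[...,0]>10)&(hsv[...,0]<30)&(hsv[...,1]>60)).astype(np.uint8); m[:165]=0;m[:,:290]=0;m[:,350:]=0;m[270:]=0
rr=cv2.minAreaRect(np.argwhere(cv2.morphologyEx(m,cv2.MORPH_CLOSE,np.ones((25,25))))[:,::-1].astype(np.float32)); print(rr)
for c in cv2.boxPoints(rr): print(c)
def part(y0,y1,x0,x1,lo):
    q=P[y0:y1,x0:x1].reshape(-1,3); q=q[q[:,2]>lo]; c=q[:,:2].mean(0); u,s,v=np.linalg.svd(q[:,:2]-c); print(len(q),c,v[0],s,np.percentile(q[:,2],[50,95,100]))
part(230,256,310,345,44)
print(delta([480,130,380],tool([0,1,0],[0,0,-1])))
snap('wrist')
E
ls pics
```

```text
top 575
10 23 x [567.7 568.3 577.4 585.7 587.1] z [116.1 126.7 136.  137.1]
25 72 x [562.1 562.7 579.1 591.  594.1] z [141.  147.1 156.9 159. ]
40 80 x [560.  562.1 577.1 591.3 591.8] z [130.3 144.6 151.4 154.4]
55 72 x [560.1 560.5 574.9 591.6 592. ] z [ 89.7 140.7 147.9 150.9]
70 80 x [560.4 560.7 577.4 592.1 592.6] z [125.2 137.  143.4 145.5]
85 67 x [560.5 560.7 577.7 592.2 593. ] z [123.1 133.9 139.2 144.5]
100 66 x [560.5 560.8 577.5 589.7 590. ] z [121.2 128.6 135.9 137. ]
115 67 x [558.2 560.6 575.7 589.7 590.7] z [115.6 125.2 132.1 137.1]
130 48 x [558.4 558.6 576.1 590.3 590.5] z [113.  122.2 128.9 131. ]
side 584
10 107 x [563.2 565.1 574.4 584.  588.2] z [111.6 126.5 148.4 152.3]
25 57 x [559.  560.1 567.5 588.6 591.4] z [110.2 140.1 152.9 154.6]
40 133 x [559.5 561.8 568.7 585.7 588.1] z [ 73.   92.9 146.5 149.7]
55 69 x [558.  560.6 564.6 585.8 588.1] z [ 76.7 116.  144.4 145.7]
70 59 x [557.2 560.9 564.5 586.4 589.1] z [ 81.6 120.3 139.7 141.7]
85 45 x [556.1 559.5 564.6 586.1 587.5] z [ 91.4 118.4 136.4 137.3]
100 45 x [557.7 558.1 564.6 584.9 588.9] z [ 90.7 116.1 132.2 133.5]
115 43 x [556.5 558.1 563.8 585.  586.3] z [ 86.7 111.4 128.  129.8]
130 26 x [556.2 559.1 563.7 584.9 585.5] z [ 81.3 108.4 124.3 125.2]
((318.4732666015625, 216.68594360351562), (85.37397766113281, 28.26529884338379), 76.80938720703125)
[294.9727  178.35014]
[322.49222 171.90025]
[341.97385 255.02174]
[314.4543  261.47162]
192 [ 485.53452872 -213.8082943 ] [-0.27024987  0.96279022] [257.27838575 117.98241792] [51.06390759 57.00282791 59.9380428 ]
(array([-38.79, -23.86, -16.16]), array([-1.000e-03,  0.000e+00,  1.159e+00]))
crop1.png
side_10.png
top_5.png
wrist_15.png
```

drive_tool(
  deltas=[
    [[-5, -3, -2, 0, 0, 0.14, 1], [-10, -6, -4, 0, 0, 0.29, 1], [-15, -9, -6, 0, 0, 0.44, 1], [-20, -12, -8, 0, 0, 0.58, 1], [-25, -15, -10, 0, 0, 0.73, 1], [-30, -18, -12, 0, 0, 0.87, 1], [-34.5, -21, -14, 0, 0, 1.02, 1], [-38.8, -23.9, -16.2, 0, 0, 1.159, 1]],
  ],
)

```text
clock: 1.15
tool_pos: [480.6, 127.9, 381.1]
ee_rot: [0.709, 0.705, -0.0, -0.0]
contact_force: [-0.0, 1.4, 0.6]
width: 93.1
finger_force: 0.0
```

```bash
python3 - <<'E'
from h import *
print(arm.observe()); snap('wrist'); p,r=pose()
V=np.linalg.inv(arm.camera_params('wrist')['view']); print(V.round(3)); print(p,r.as_matrix().round(3))
print(r.inv().apply(V[:3,3]-p))
E
ls -t pics|head -1
```

```text
{'clock': 1.15, 'joint_positions': array([1.66476161e-01, 1.30739421e-01, 1.53764851e+00, 6.21119294e-05,
       1.47355869e+00, 1.71553902e-01]), 'dq': array([-7.93790322e-01,  1.38028865e-01, -5.67105856e-01, -6.93716667e-04,
        4.26327500e-01,  3.07780965e-01]), 'tau': array([ 5.47901452e+00, -4.30945408e+01, -2.93656951e+01, -1.86784670e-02,
       -5.69348373e-01, -5.17705455e-01]), 'tool_pos': array([480.62663706, 127.92961411, 381.12013084]), 'ee_rot': array([ 7.08901872e-01,  7.05307099e-01, -1.26547311e-04, -1.27533578e-04]), 'contact_force': array([-0.02310593,  1.42045447,  0.58547227]), 'moment': array([ 4.54527344e-03,  5.21654096e-02, -4.80315907e-05]), 'finger_force': 0.0, 'width': 93.0577583613929}
[[ 1.00000e+00  1.40000e-02  0.00000e+00  4.83861e+02]
 [-1.40000e-02  9.63000e-01  2.69000e-01  1.98322e+02]
 [ 4.00000e-03 -2.69000e-01  9.63000e-01  5.50533e+02]
 [ 0.00000e+00  0.00000e+00  0.00000e+00  1.00000e+00]]
[483.56278806 124.11377033 383.64491178] [[ 0.014  1.     0.004]
 [ 1.    -0.014 -0.001]
 [-0.001  0.004 -1.   ]]
[ 7.39773778e+01 -1.20459039e-01 -1.66990346e+02]
wrist_120.png
```

View pics/wrist_120.png

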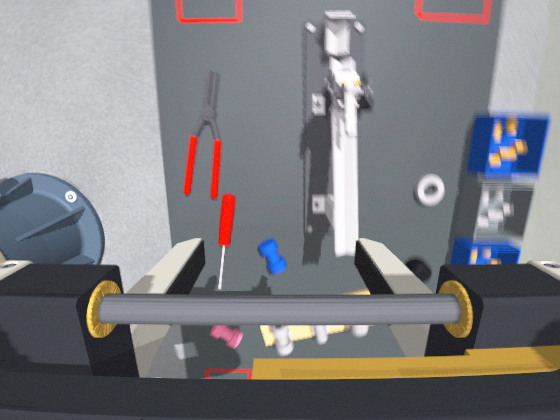

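The wrist view shows the chute's open end at about (343,253), the pawl and head near (348,85), and the gripper along the bottom. I'll fit the V from the settled depth image.

```bash
cat > fit.py <<'E'
from h import *
from scipy.optimize import least_squares
def fit(n,ylo=30,yhi=140):
    P,im=cloud(n); q=P.reshape(-1,3)
    # model: axis point at y=80: (x0,80,z0), yaw a, slope b ; V surfaces 18mm from axis, 30deg flanks
    def frame(t):
        x=np.array([np.sin(t[2])*np.cos(t[3]),np.cos(t[2])*np.cos(t[3]),-np.sin(t[3])]); y=np.cross([0,0,1],x); y/=np.linalg.norm(y); return np.stack([x,y,np.cross(x,y)])
    def loc(t,q): return (q-[t[0],80,t[1]])@frame(t).T
    t=np.array([576,155.,0,np.radians(15)])
    for it in range(4):
        l=loc(t,q); k=q[(q[:,1]>ylo)&(q[:,1]<yhi)&(abs(l[:,1])<15)&(l[:,2]<-8)&(l[:,2]>-27)]
        f=lambda t:(lambda l:18+ l[:,2]*np.cos(np.pi/6)-abs(l[:,1])*.5)(loc(t,k))
        s=least_squares(f,t,loss='soft_l1',f_scale=1); t=s.x
    l=loc(t,k)
    # upper end
    j=loc(t,q); j=j[(abs(j[:,1])<14)&(abs(18+j[:,2]*.866-abs(j[:,1])*.5)<4)]
    lo=np.percentile(j[j[:,0]<0][:,0],[0,1,3]) if len(j) else 0
    print(n,len(k),'x0 %.1f z0 %.1f'%tuple(t[:2]),'yaw,slope deg',np.degrees(t[2:]).round(2),'rms',np.sqrt(np.mean(f(t)**2)).round(2),'upper end s',lo)
    for w in (l[:,1]<0,l[:,1]>0): print(' side mean res',f(t)[w].mean().round(2),w.sum())
    return t
E
python3 - <<'E'
from fit import *
snap('wrist')
for n in('wrist','top','side'): fit(n)
q=[475,-270,300]
print(pose()[0],delta(q,tool([-0.27,.963,0],[0,0,-1])))
E
```

```text
wrist 1571 x0 576.1 z0 154.1 yaw,slope deg [-1.36 15.08] rms 1.64 upper end s [-50.99180156 -50.33932144 -49.4752387 ]
 side mean res -0.02 920
 side mean res -0.01 651
top 454 x0 575.9 z0 152.5 yaw,slope deg [-1.08 15.04] rms 2.25 upper end s [-51.76277295 -51.46661567 -51.02938318]
 side mean res -0.23 252
 side mean res -0.01 202
side 143 x0 565.3 z0 143.9 yaw,slope deg [-3.91 16.73] rms 3.05 upper end s [-57.85204925 -57.45310003 -56.63006883]
 side mean res 0.08 113
 side mean res 2.27 30
[482.23806368 126.45585462 382.23204398] (array([-39.65,  -0.44,   8.24]), array([ 0.003,  0.001, -0.281]))
```

drive_tool(
  deltas=[
    [[-6, 0, 1, 0, 0, -0.05, 1], [-12, 0, 2, 0, 0, -0.09, 1], [-18, 0, 3, 0, 0, -0.14, 1], [-24, 0, 5, 0, 0, -0.19, 1], [-30, -0.2, 7, 0, 0, -0.23, 1], [-36, -0.4, 8.2, 0, 0, -0.28, 1], [-39.6, -0.4, 8.2, 0, 0, -0.28, 1], [-39.6, -0.4, 8.2, 0, 0, -0.28, 1]],
  ],
)

```text
clock: 2.25
tool_pos: [475.6, -267.4, 297.6]
ee_rot: [0.602, 0.798, -0.0, -0.001]
contact_force: [0.4, 0.2, -0.9]
width: 93.0
finger_force: 0.0
```

```bash
cat > bush.py <<'E'
from h import *
from scipy.optimize import least_squares
def bush(n,zc=38):
    P,im=cloud(n); q=P.reshape(-1,3); t=np.array([485.5,-213.8,0.274])
    for _ in range(5):
        a=np.array([-np.sin(t[2]),np.cos(t[2])]); b=np.array([a[1],-a[0]])
        d=q[:,:2]-t[:2]; u=d@a; v=d@b
        k=(abs(u)<34)&(abs(v)<20)&(q[:,2]>zc+4)&(q[:,2]<zc+25); K=q[k]
        def f(t):
            a=np.array([-np.sin(t[2]),np.cos(t[2])]); b=np.array([a[1],-a[0]]); d=K[:,:2]-t[:2]; u=abs(d@a); v=d@b
            r=np.where(u>12,18,12); 
            return np.hypot(v,K[:,2]-zc-t[3])-r
        t=np.r_[t[:3],t[3] if len(t)>3 else 0]
        t[:]=np.r_[t[:2]+a*((np.percentile(u[k],2)+np.percentile(u[k],98))/2),t[2:]]
        s=least_squares(f,t,loss='soft_l1',f_scale=1.5); t=s.x
    d=K[:,:2]-t[:2]; a=np.array([-np.sin(t[2]),np.cos(t[2])]); u=d@a
    print(n,len(K),t.round(3),'ends',np.percentile(u,[1,99]).round(1),'rms',np.sqrt(np.mean(s.fun**2)).round(2))
    h=[(np.median(K[(u>=e)&(u<e+4),2]).round(1)) for e in range(-32,32,4) if ((u>=e)&(u<e+4)).any()]; print(h)
    return t
E
python3 - <<'E'
from bush import *
snap('wrist')
bush('wrist'); bush('top'); print(pose()[0])
E
ls -t pics|head -1
```

```text
wrist 925 [ 4.85135e+02 -2.13818e+02  2.41000e-01  1.06200e+00] ends [-28.9  29. ] rms 1.19
[np.float64(54.5), np.float64(54.9), np.float64(54.6), np.float64(54.6), np.float64(54.5), np.float64(49.5), np.float64(49.6), np.float64(49.4), np.float64(49.8), np.float64(49.5), np.float64(49.9), np.float64(54.9), np.float64(55.1), np.float64(54.8), np.float64(55.2), np.float64(54.5)]
top 213 [ 4.85547e+02 -2.15800e+02  2.38000e-01 -5.21000e-01] ends [-26.8  30.7] rms 2.16
[np.float64(49.3), np.float64(53.5), np.float64(51.9), np.float64(52.1), np.float64(53.4), np.float64(47.5), np.float64(48.6), np.float64(47.9), np.float64(48.7), np.float64(46.1), np.float64(48.0), np.float64(52.5), np.float64(53.5), np.float64(52.8), np.float64(54.2), np.float64(49.8)]
[ 475.8216131  -266.12802383  297.92454435]
wrist_229.png
```

Run:
```python
from h import *
for z in(90,29.5): print(delta([485.1,-213.9,z],tool([-np.sin(.241),np.cos(.241),0],[0,0,-1])))
s=arm.observe(); print(s['tool_pos'],s['dq'].round(4))
```

```text
(array([ 4.74,  2.35, 20.8 ]), array([-0.001, -0.001,  0.038]))
(array([ 4.73,  2.35, 26.85]), array([-0.001, -0.001,  0.038]))
[ 475.8216131  -266.12802383  297.92454435] [ 0.0318 -0.0208  0.0121  0.0019  0.0012  0.0103]
```

drive_tool(
  deltas=[
    [[1.2, 0.6, 4, 0, 0, 0.02, 0.65], [2.4, 1.2, 8, 0, 0, 0.038, 0.65], [3.6, 1.8, 12, 0, 0, 0.038, 0.65], [4.7, 2.35, 16, 0, 0, 0.038, 0.65], [4.7, 2.35, 19, 0, 0, 0.038, 0.65], [4.7, 2.35, 20.8, 0, 0, 0.038, 0.65], [4.7, 2.35, 20.8, 0, 0, 0.038, 0.65], [4.7, 2.35, 20.8, 0, 0, 0.038, 0.65]],
  ],
)

```text
clock: 3.3
tool_pos: [486.1, -214.1, 91.6]
ee_rot: [0.616, 0.788, 0.0, 0.001]
contact_force: [-0.3, 0.0, -0.2]
width: 60.5
finger_force: 0.0
```

Run:
```python
from bush import *
arm.capture('top')
snap('wrist'); bush('wrist')
s=arm.observe(); print(s['tool_pos'],s['dq'].round(4),s['width'],s['clock'])
print(delta([485.1,-213.9,29.5],tool([-np.sin(.241),np.cos(.241),0],[0,0,-1])))
z=np.load('wrist.npz')['im']; cv2.imwrite('pics/w3.png',z[:,:,::-1])
```

```text
wrist 3096 [ 4.85105e+02 -2.14020e+02  2.41000e-01  8.73000e-01] ends [-28.9  30.3] rms 1.79
[np.float64(55.3), np.float64(54.8), np.float64(55.0), np.float64(54.7), np.float64(53.8), np.float64(49.8), np.float64(49.6), np.float64(49.8), np.float64(49.7), np.float64(49.8), np.float64(49.9), np.float64(55.0), np.float64(55.1), np.float64(55.0), np.float64(54.9), np.float64(51.4)]
[ 486.11729767 -214.4934556    91.65922846] [-0.0057  0.0023  0.0007 -0.0002 -0.0039 -0.0014] 60.49923631280582 3.4
(array([ 0.09, -0.09,  6.22]), array([0.001, 0.001, 0.001]))
```

View pics/w3.png

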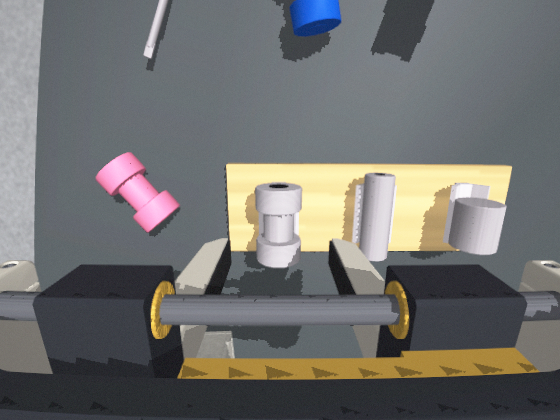

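The view shows the waisted bushing at (279,222), centred between the fingers at (205,255) and (355,255), clear of the pin at (378,215). I'll go down and grip it in the groove.

drive_tool(
  deltas=[
    [[0.1, -0.1, 2, 0, 0, 0, 0.65], [0.1, -0.1, 4, 0, 0, 0, 0.65], [0.1, -0.1, 5.5, 0, 0, 0, 0.65], [0.1, -0.1, 6.1, 0, 0, 0, 0.65], [0.1, -0.1, 6.2, 0, 0, 0, 0.65], [0.1, -0.1, 6.2, 0, 0, 0, 0.65], [0.1, -0.1, 6.2, 0, 0, 0, 0.2], [0.1, -0.1, 6.2, 0, 0, 0, 0]],
  ],
)

```text
clock: 4.4
tool_pos: [484.6, -214.0, 28.9]
ee_rot: [0.617, 0.787, 0.0, 0.0]
contact_force: [-0.2, -0.7, 0.3]
width: 45.1
finger_force: 0.0
```

drive_tool(
  deltas=[
    [[0, 0, 0, 0, 0, 0, 0], [0, 0, 0, 0, 0, 0, 0], [0, 0, 0, 0, 0, 0, 0], [0, 0, 0, 0, 0, 0, 0], [0, 0, -0.3, 0, 0, 0, 0], [0, 0, -0.8, 0, 0, 0, 0], [0, 0, -2, 0, 0, 0, 0], [0, 0, -3, 0, 0, 0, 0]],
  ],
)

```text
clock: 5.4
tool_pos: [484.4, -214.0, 59.6]
ee_rot: [0.617, 0.787, -0.0, 0.0]
contact_force: [-0.6, -0.6, -3.6]
width: 23.1
finger_force: 30.0
```

Run:
```python
from bush import *
snap('wrist')
s=arm.observe(); print(s['tool_pos'],s['width'],s['finger_force'],s['contact_force'],s['clock'])
P,im=cloud('wrist'); p,r=pose()
l=(P-p)@r.as_matrix()
q=l[100:330,200:360].reshape(-1,3); q=q[(abs(q[:,1])<19)&(q[:,2]<5)&(q[:,2]>-40)]
for e in range(-36,36,4):
    k=q[(q[:,0]>=e)&(q[:,0]<e+4)]
    if len(k)>5: print(e,len(k),np.percentile(k[:,2],5).round(1))
cv2.imwrite('pics/w4.png',im[:,:,::-1])
```

```text
[ 485.03305164 -214.29873927   60.73656996] 23.211366034349673 29.995807707309723 [ 1.31747193 -0.86033116 -1.38323926] 5.45
-16 292 -26.5
-12 390 -25.1
-8 294 -31.8
-4 313 -33.8
0 338 -32.0
4 411 -35.6
8 711 -38.8
12 382 -27.4
16 455 -27.6
20 448 -27.6
24 471 -27.6
28 1084 -26.8
```

View pics/w4.png

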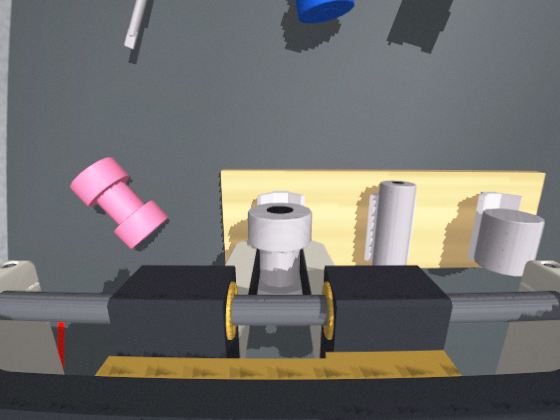

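The bushing is held in the groove: width 23 mm, its end face at (280,222), axis about 9.5 mm behind the tips. Next I'll work out the carry poses.

```bash
cat > ch.py <<'E'
from h import *
t=[576.1,154.1,np.radians(-1.36),np.radians(15.0)]
cx=np.array([np.sin(t[2])*np.cos(t[3]),np.cos(t[2])*np.cos(t[3]),-np.sin(t[3])]); cy=np.cross([0,0,1],cx); cy/=np.linalg.norm(cy); cz=np.cross(cx,cy)
O=np.array([t[0],80,t[1]])-51*cx
C=np.stack([cx,cy,cz],1)
def ch(x,y,z): return O+C@np.array([x,y,z])
def inch(p): return C.T@(np.array(p)-O)
E
python3 - <<'E'
from ch import *
print(O,C.round(3))
r=tool(cx,-cz)
print(delta([500,-150,250],tool(pose()[1].as_matrix()[:,0],[0,0,-1])))
print(delta(ch(60,0,40),r), delta(ch(60,0,-9.5),r))
E
```

```text
[577.26920173  30.75165988 167.2997713 ] [[-0.023 -1.    -0.006]
 [ 0.966 -0.024  0.259]
 [-0.259  0.     0.966]]
(array([  5.86,   3.02, -18.93]), array([0.001, 0.001, 0.   ]))
(array([ 28.23,  16.33, -12.98]), array([ 0.03 , -0.259,  0.217])) (array([26.99, 16.04, -8.2 ]), array([ 0.03 , -0.259,  0.217]))
```

drive_tool(
  deltas=[
    [[0, 0, -3, 0, 0, 0, 0], [0, 0, -7, 0, 0, 0, 0], [1, 0.6, -11, 0, 0, 0.02, 0], [4, 2.4, -14, 0, -0.04, 0.05, 0], [8, 4.8, -16, 0, -0.08, 0.08, 0], [12, 7, -17, 0.01, -0.12, 0.11, 0], [16, 9.3, -17, 0.02, -0.16, 0.14, 0], [20, 11.6, -17, 0.03, -0.2, 0.17, 0]],
  ],
)

```text
clock: 6.45
tool_pos: [549.2, 9.6, 229.2]
ee_rot: [0.678, 0.728, -0.073, 0.07]
contact_force: [0.8, -0.5, -2.7]
width: 23.4
finger_force: 30.0
```

Run:
```python
from ch import *
arm.capture('top'); arm.capture('top');
r=tool(cx,-cz); s=arm.observe(); print(s['tool_pos'],s['width'],s['dq'].round(3),s['clock'])
for z in(40,10): print(delta(ch(60,0,z),r))
```

```text
[549.63812165  12.11136721 228.62171803] 23.2273224781526 [-0.082 -0.02   0.035  0.005 -0.015 -0.113] 6.55
(array([9.06, 3.28, 2.01]), array([-0.001, -0.06 ,  0.051]))
(array([8.88, 3.28, 5.  ]), array([-0.001, -0.06 ,  0.051]))
```

drive_tool(
  deltas=[
    [[3, 1.1, 0.3, 0, -0.02, 0.02, 0], [6, 2.2, 0.6, 0, -0.04, 0.035, 0], [8.2, 3, 1.2, 0, -0.06, 0.05, 0], [8.9, 3.28, 2.2, 0, -0.06, 0.05, 0], [8.9, 3.28, 3.5, 0, -0.06, 0.05, 0], [8.9, 3.28, 4.5, 0, -0.06, 0.05, 0], [8.9, 3.28, 5, 0, -0.06, 0.05, 0], [8.9, 3.28, 5, 0, -0.06, 0.05, 0]],
  ],
)

```text
clock: 7.55
tool_pos: [575.5, 86.8, 161.3]
ee_rot: [0.694, 0.708, -0.092, 0.093]
contact_force: [0.3, 0.8, -2.3]
width: 23.2
finger_force: 30.0
```

Run:
```python
from fit import *
from ch import *
snap('wrist'); arm.capture('top')
r=tool(cx,-cz); s=arm.observe(); p,r0=pose()
print(s['tool_pos'],inch(p).round(2),s['width'],s['dq'].round(3),s['contact_force'],s['clock'])
for z in(0,-6,-9.5): print(delta(ch(60,0,z),r))
fit('wrist',100,135)
P,im=cloud('wrist'); l=(P-O)@C
q=l[90:330,190:370].reshape(-1,3); 
for e in range(20,150,6):
    k=q[(q[:,0]>=e)&(q[:,0]<e+6)&(abs(q[:,1])<19)&(q[:,2]>-26)]
    if len(k)>5: print(e,len(k),'z95',np.percentile(k[:,2],[5,95]).round(1),'y',np.percentile(k[:,1],[3,97]).round(1))
cv2.imwrite('pics/w5.png',im[:,:,::-1])
```

```text
[575.7537901   87.16673938 161.82436968] [55.93  0.18  9.32] 23.337963444330892 [ 0.002 -0.001 -0.003 -0.     0.     0.001] [ 0.42533124 -0.12637725 -3.38583108] 7.65
(array([0.41, 0.02, 0.93]), array([-0.001,  0.   , -0.002]))
(array([0.41, 0.02, 1.53]), array([-0.001,  0.   , -0.002]))
(array([0.41, 0.02, 1.88]), array([-0.001,  0.   , -0.002]))Traceback (most recent call last):
  File "<stdin>", line 7, in <module>
  File "fit.py", line 17, in fit
    lo=np.percentile(j[j[:,0]<0][:,0],[0,1,3]) if len(j) else 0
       ~~~~~~~~~~~~~^^^^^^^^^^^^^^^^^^^^^^^^^^
    return _quantile_unchecked(
        a, q, axis, out, overwrite_input, method, keepdims, weights)
    return _ureduce(a,
                    func=_quantile_ureduce_func,
    ...<5 lines>...
                    overwrite_input=overwrite_input,
                    method=method)
    r = func(a, **kwargs)
    result = _quantile(arr,
                       quantiles=q,
    ...<2 lines>...
                       out=out,
                       weights=wgt)
    slices_having_nans = np.isnan(arr[-1, ...])
                                  ~~~^^^^^^^^^
IndexError: index -1 is out of bounds for axis 0 with size 0
```

Run:
```python
from ch import *
from scipy.optimize import least_squares
P,im=cloud('wrist'); l=(P-O)@C
q=l.reshape(-1,3); q=q[(q[:,0]>92)&(q[:,0]<125)&(abs(q[:,1])<14)&(q[:,2]>-26)&(q[:,2]<-8)]
# flank fit: offset dy,dz, yaw, slope, about x=108
f=lambda t:18+(q[:,2]-t[1]-t[3]*(q[:,0]-108))*.866-abs(q[:,1]-t[0]-t[2]*(q[:,0]-108))*.5
s=least_squares(f,[0,0,0,0],loss='soft_l1'); print(len(q),s.x.round(3),np.sqrt(np.mean(s.fun**2)))
h=l.reshape(-1,3); h=h[(h[:,0]>25)&(h[:,0]<90)&(abs(h[:,1])<19)&(h[:,2]>20)&(h[:,2]<60)]
for e in range(24,92,6):
    k=h[(h[:,0]>=e)&(h[:,0]<e+6)&(abs(h[:,1])<4)]
    if len(k)>5: print(e,len(k),np.median(k[:,2]).round(1))
cv2.imwrite('pics/w5.png',im[:,:,::-1])
```

```text
2223 [ 0.665 -0.091  0.002  0.005] 1.592201630614889
42 211 31.2
48 141 30.5
54 137 30.5
60 120 30.6
66 130 36.6
72 173 36.6
78 182 36.7
84 181 30.2
```

View pics/w5.png

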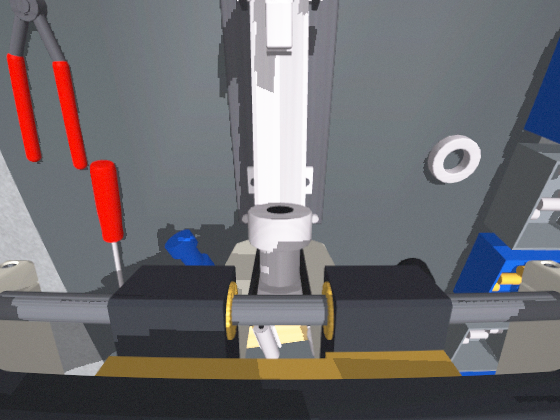

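The bushing is aligned over the V: its end is at (280,222), and the pawl tip is ahead at (280,45). It needs to go down about 18.7 mm, so I'll approach to about 2 mm short.

drive_tool(
  deltas=[
    [[0.1, -0.02, 0.4, 0, 0, 0, 0], [0.2, -0.04, 0.8, 0, 0, 0, 0], [0.3, -0.04, 1.1, 0, 0, 0, 0], [0.4, -0.04, 1.35, 0, 0, 0, 0], [0.4, -0.04, 1.5, 0, 0, 0, 0], [0.4, -0.04, 1.6, 0, 0, 0, 0], [0.4, -0.04, 1.65, 0, 0, 0, 0], [0.4, -0.04, 1.65, 0, 0, 0, 0]],
  ],
)

```text
clock: 8.65
tool_pos: [575.2, 86.9, 144.5]
ee_rot: [0.693, 0.709, -0.092, 0.093]
contact_force: [0.3, -0.1, -2.4]
width: 23.2
finger_force: 30.0
```

drive_tool(
  deltas=[
    [[0, 0, 0.02, 0, 0, 0, 0], [0, 0, 0.04, 0, 0, 0, 0], [0, 0, 0.06, 0, 0, 0, 0], [0, 0, 0.08, 0, 0, 0, 0], [0, 0, 0.1, 0, 0, 0, 0], [0, 0, 0.12, 0, 0, 0, 0], [0, 0, 0.14, 0, 0, 0, 0], [0, 0, 0.14, 0, 0, 0, 0]],
  ],
)

```text
clock: 9.65
tool_pos: [575.4, 86.6, 143.3]
ee_rot: [0.693, 0.709, -0.092, 0.093]
contact_force: [1.3, 0.6, -1.0]
width: 23.1
finger_force: 30.0
```

Run:
```python
from ch import *
for i in range(3):
    arm.capture('top'); s=arm.observe(); print(inch(s['tool_pos']).round(2),s['contact_force'].round(1),s['moment'].round(2),s['clock'])
```

```text
[60.17  0.59 -8.76] [ 1.3  0.8 -1. ] [ 0.21 -0.16  0.07] 9.7
[60.17  0.58 -8.77] [ 2.   1.6 -1.5] [ 0.18 -0.16  0.08] 9.75
[60.16  0.59 -8.78] [ 2.5  1.5 -0.6] [ 0.24 -0.16  0.12] 9.8
```

drive_tool(
  deltas=[
    [[0, 0.01, 0.01, 0, 0, 0, 0], [0, 0.02, 0.02, 0, 0, 0, 0], [0, 0.03, 0.03, 0, 0, 0, 0], [0, 0.03, 0.04, 0, 0, 0, 0], [0, 0.03, 0.05, 0, 0, 0, 0], [0, 0.03, 0.06, 0, 0, 0, 0], [0, 0.03, 0.07, 0, 0, 0, 0], [0, 0.03, 0.07, 0, 0, 0, 0]],
  ],
)

```text
clock: 10.8
tool_pos: [575.5, 86.5, 143.1]
ee_rot: [0.693, 0.709, -0.092, 0.093]
contact_force: [-2.8, 1.8, 7.8]
width: 23.4
finger_force: 30.0
```

Run:
```python
from ch import *
for i in range(3):
    arm.capture('top'); s=arm.observe(); print(inch(s['tool_pos']).round(2),s['contact_force'].round(1),s['moment'].round(2),s['clock'])
snap('wrist');P,im=cloud('wrist'); l=(P-O)@C
h=l.reshape(-1,3); h=h[(h[:,0]>25)&(h[:,0]<95)&(abs(h[:,1])<19)&(h[:,2]>5)&(h[:,2]<60)]
for e in range(24,96,6):
    k=h[(h[:,0]>=e)&(h[:,0]<e+6)&(abs(h[:,1])<4)]
    if len(k)>5: print(e,len(k),np.median(k[:,2]).round(1))
```

```text
[60.1   0.41 -9.01] [-2.8  2.5  8.5] [0.04 0.47 0.02] 10.85
[60.1   0.4  -9.01] [-1.5  1.3  8. ] [ 0.01  0.44 -0.04] 10.9
[60.08  0.39 -8.99] [-1.5  1.4  9.7] [0.03 0.44 0.02] 10.95
42 119 16.2
48 130 12.9
54 143 12.9
60 148 12.9
66 88 13.1
72 166 19.0
78 177 19.0
84 285 18.4
90 11 7.2
```

drive_tool(
  deltas=[
    [[0, -0.01, -0.01, 0, 0, 0, 0], [0, -0.01, -0.02, 0, 0, 0, 0], [0, -0.01, -0.03, 0, 0, 0, 0], [0, -0.01, -0.03, 0, 0, 0, 0], [0, -0.01, -0.03, 0, 0, 0, 0.3], [0, -0.01, -0.03, 0, 0, 0, 0.4], [0, -0.01, -0.03, 0, 0, 0, 0.6], [0, -0.01, -0.03, 0, 0, 0, 0.65]],
  ],
)

```text
clock: 12.0
tool_pos: [575.3, 86.4, 142.6]
ee_rot: [0.693, 0.709, -0.092, 0.093]
contact_force: [-0.5, 0.1, 1.0]
width: 52.6
finger_force: 0.0
```

Run:
```python
from ch import *
for i in range(2):
    arm.capture('top'); s=arm.observe(); print(inch(s['tool_pos']).round(2),s['contact_force'].round(1),s['width'],s['clock'])
snap('wrist');P,im=cloud('wrist'); l=(P-O)@C
h=l.reshape(-1,3); h=h[(h[:,0]>25)&(h[:,0]<95)&(abs(h[:,1])<19)&(h[:,2]>5)&(h[:,2]<60)]
for e in range(24,96,6):
    k=h[(h[:,0]>=e)&(h[:,0]<e+6)&(abs(h[:,1])<4)]
    if len(k)>5: print(e,len(k),np.median(k[:,2]).round(1))
```

```text
[60.16  0.65 -9.45] [-0.4  0.3 -0.6] 56.35656359427577 12.05
[60.15  0.66 -9.43] [-0.6 -0.3 -0.6] 58.91441927721046 12.1
42 112 15.5
48 130 13.1
54 134 12.9
60 143 13.0
66 84 13.1
72 170 19.0
78 174 19.0
84 289 18.4
90 10 7.9
```

drive_tool(
  deltas=[
    [[0, 0, -1, 0, 0, 0, 0.65], [0, 0, -2.5, 0, 0, 0, 0.65], [0, 0, -4, 0, 0, 0, 0.65], [-1.5, 0, -4.5, 0, 0.02, 0, 0], [-3, 0, -4.5, 0, 0.03, 0, 0], [-4.3, 0, -4.5, 0, 0.04, 0, 0], [-4.3, 0, -4.5, 0, 0.04, 0, 0], [-4.3, 0, -4.5, 0, 0.04, 0, 0]],
  ],
)

```text
clock: 13.15
tool_pos: [576.0, 56.6, 197.0]
ee_rot: [0.695, 0.71, -0.078, 0.079]
contact_force: [-0.9, -0.6, -0.4]
width: 15.3
finger_force: 0.0
```

Run:
```python
from ch import *
P,im=cloud('top'); l=(P-O)@C; l=l.reshape(-1,3)
for e in range(110,280,10):
    k=l[(l[:,0]>=e)&(l[:,0]<e+10)&(abs(l[:,1])<60)]; print(e,[k[(k[:,1]>=a)&(k[:,1]<a+12)][:,2].max().round(0) if ((k[:,1]>=a)&(k[:,1]<a+12)).any() else None for a in range(-54,54,12)])
snap('wrist'); s=arm.observe(); p,r=pose(); print(inch(p).round(2),s['width'],s['clock'],(C.T@r.as_matrix()).round(3))
P,im=cloud('wrist'); l=((P-O)@C).reshape(-1,3)
k=l[(abs(l[:,1])<8)&(l[:,2]>10)&(l[:,2]<24)&(l[:,0]<120)&(l[:,0]>15)]; print('bush x',np.percentile(k[:,0],[0,2,98,100]))
k=l[(abs(l[:,1]-.5)<5)&(l[:,2]>20)&(l[:,2]<35)&(l[:,0]>120)&(l[:,0]<230)]; print('pawl x',np.percentile(k[:,0],[0,1,5,98]))
cv2.imwrite('pics/w6.png',im[:,:,::-1])
```

```text
110 [np.float64(-128.0), np.float64(-127.0), None, np.float64(-8.0), np.float64(-19.0), np.float64(-10.0), np.float64(-131.0), np.float64(-129.0), np.float64(-129.0)]
120 [np.float64(-125.0), np.float64(-127.0), None, np.float64(-8.0), np.float64(-16.0), np.float64(-9.0), np.float64(-126.0), np.float64(-124.0), np.float64(-127.0)]
130 [np.float64(-124.0), np.float64(-120.0), None, np.float64(-8.0), np.float64(-15.0), np.float64(-12.0), np.float64(-121.0), np.float64(-121.0), np.float64(-124.0)]
140 [np.float64(-122.0), np.float64(-123.0), None, np.float64(-10.0), np.float64(-20.0), np.float64(-11.0), np.float64(-120.0), np.float64(-120.0), np.float64(-123.0)]
150 [np.float64(-117.0), np.float64(-117.0), None, np.float64(-10.0), np.float64(-20.0), np.float64(-9.0), np.float64(-119.0), np.float64(-116.0), np.float64(-120.0)]
160 [np.float64(-114.0), np.float64(-115.0), None, np.float64(19.0), np.float64(31.0), np.float64(-10.0), np.float64(-114.0), np.float64(-116.0), np.float64(-116.0)]
170 [np.float64(-113.0), np.float64(-112.0), None, np.float64(23.0), np.float64(29.0), np.float64(-
[... 1853 characters left out ...]
 88.84161021]Traceback (most recent call last):
  File "<stdin>", line 8, in <module>
    return _quantile_unchecked(
        a, q, axis, out, overwrite_input, method, keepdims, weights)
    return _ureduce(a,
                    func=_quantile_ureduce_func,
    ...<5 lines>...
                    overwrite_input=overwrite_input,
                    method=method)
    r = func(a, **kwargs)
    result = _quantile(arr,
                       quantiles=q,
    ...<2 lines>...
                       out=out,
                       weights=wgt)
    slices_having_nans = np.isnan(arr[-1, ...])
                                  ~~~^^^^^^^^^
IndexError: index -1 is out of bounds for axis 0 with size 0
```

drive_tool(
  deltas=[
    [[-0.1, 0, 1, 0, 0, 0, 0], [-0.2, 0, 2, 0, 0, 0, 0], [-0.2, 0, 3, 0, 0, 0, 0], [-0.2, 0, 3.7, 0, 0, 0, 0], [-0.2, 0, 4, 0, 0, 0, 0], [-0.2, 0, 4, 0, 0, 0, 0], [-0.2, 0, 4, 0, 0, 0, 0], [-0.2, 0, 4, 0, 0, 0, 0]],
  ],
)

```text
clock: 14.2
tool_pos: [576.4, 45.9, 159.0]
ee_rot: [0.695, 0.71, -0.078, 0.079]
contact_force: [-0.3, 0.5, -0.1]
width: 0.3
finger_force: 0.0
```

Run:
```python
from ch import *
snap('wrist'); s=arm.observe(); p,r=pose(); print(inch(p).round(2),s['width'],s['clock'],s['contact_force'].round(2),(C.T@s['contact_force']).round(2))
P,im=cloud('wrist'); l=((P-O)@C).reshape(-1,3)
k=l[(abs(l[:,1]-.5)<10)&(l[:,2]>10)&(l[:,2]<24)&(l[:,0]<120)&(l[:,0]>15)]; print('bush x',len(k),np.percentile(k[:,0],[0,2,98,100]) if len(k) else 0)
for n in('wrist','top'):
    P,i=cloud(n); l=((P-O)@C).reshape(-1,3)
    k=l[(abs(l[:,1]-.5)<8)&(l[:,2]>5)&(l[:,2]<45)&(l[:,0]>130)&(l[:,0]<230)]; print('pawl',len(k),np.percentile(k[:,0],[0,1,5,98]) if len(k) else 0)
cv2.imwrite('pics/w6.png',im[:,:,::-1])
```

```text
[16.78  0.57 -4.16] 0.6715305172398934 14.25 [-1.06  0.01  0.15] [-0.    1.06  0.16]
bush x 4423 [22.35750669 24.15643146 88.23976966 89.26694789]
pawl 0 0
pawl 134 [162.7035397  162.81918497 164.10241943 228.02501024]
```

View pics/w6.png

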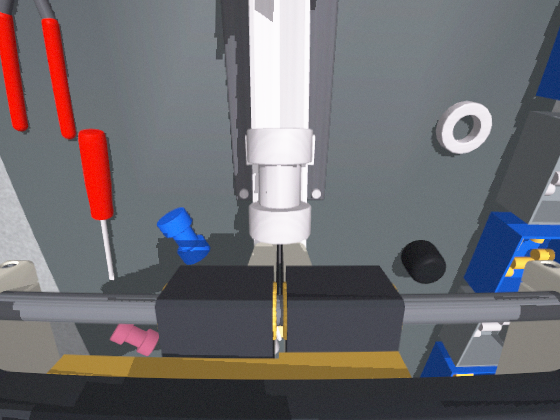

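The bushing lies straight in the V, lands at (280,145) and (280,220), with the shut fingers just behind it. The top-view depth puts the pawl tip near x=163 mm, so the stop should be near 209. I'll push gently.

drive_tool(
  deltas=[
    [[0.3, 0, 0.01, 0, 0, 0, 0], [0.6, 0, 0.02, 0, 0, 0, 0], [1, 0, 0.04, 0, 0, 0, 0], [1.5, 0, 0.06, 0, 0, 0, 0], [2, 0, 0.08, 0, 0, 0, 0], [2.5, 0, 0.1, 0, 0, 0, 0], [3, 0, 0.12, 0, 0, 0, 0], [3.5, 0, 0.14, 0, 0, 0, 0]],
  ],
)

```text
clock: 15.25
tool_pos: [575.5, 79.9, 149.6]
ee_rot: [0.695, 0.71, -0.078, 0.079]
contact_force: [-0.1, -1.3, 1.6]
width: 0.7
finger_force: 0.7
```

drive_tool(
  deltas=[
    [[0.5, 0, 0.02, 0, 0, 0, 0], [1, 0, 0.04, 0, 0, 0, 0], [1.5, 0, 0.06, 0, 0, 0, 0], [2, 0, 0.08, 0, 0, 0, 0], [2.5, 0, 0.1, 0, 0, 0, 0], [3, 0, 0.12, 0, 0, 0, 0], [3.3, 0, 0.13, 0, 0, 0, 0], [3.5, 0, 0.14, 0, 0, 0, 0]],
  ],
)

```text
clock: 16.25
tool_pos: [574.8, 113.6, 140.5]
ee_rot: [0.695, 0.71, -0.078, 0.079]
contact_force: [0.1, -1.3, 2.0]
width: 0.4
finger_force: 0.6
```

```bash
cat > st.py <<'E'
from ch import *
snap('wrist'); p,r=pose(); s=arm.observe()
for i in range(2): arm.capture('top'); q=arm.observe(); print((C.T@q['contact_force']).round(2))
print(inch(p).round(2),s['clock'],(C.T@s['contact_force']).round(2))
P,im=cloud('wrist'); l=((P-O)@C).reshape(-1,3); x0=inch(p)[0]
k=l[(abs(l[:,1]-.5)<4)&(l[:,0]>x0+7)&(l[:,0]<x0+100)&(l[:,2]>-25)&(l[:,2]<60)]
for e in range(0,90,6):
    j=k[(k[:,0]>=x0+7+e)&(k[:,0]<x0+13+e)]
    if len(j)>5: print(e,len(j),np.median(j[:,2]).round(1),end=' | ')
j=k[(k[:,2]>15)&(k[:,2]<22)]; print('\nland',np.percentile(j[:,0],[0,2,98,100]).round(1) if len(j) else 0)
E
python3 st.py
```

```text
[-0.44 -0.29 -0.23]
[-1.28  0.13  0.06]
[87.17  0.58 -4.45] 16.3 [-0.22 -0.15 -0.1 ]
0 245 19.9 | 6 173 19.1 | 12 174 19.0 | 18 206 13.6 | 24 153 13.0 | 30 174 13.0 | 36 179 12.9 | 42 173 18.9 | 48 191 19.1 | 54 189 19.2 | 60 137 -20.5 | 66 275 22.0 | 72 248 28.6 | 78 253 28.5 | 84 258 28.6 | 
land [ 94.3  94.9 154.7 163.5]
```

drive_tool(
  deltas=[
    [[0.3, 0, 0.01, 0, 0, 0, 0], [0.6, 0, 0.02, 0, 0, 0, 0], [0.9, 0, 0.04, 0, 0, 0, 0], [1.2, 0, 0.05, 0, 0, 0, 0], [1.5, 0, 0.06, 0, 0, 0, 0], [1.8, 0, 0.07, 0, 0, 0, 0], [2.1, 0, 0.08, 0, 0, 0, 0], [2.4, 0, 0.1, 0, 0, 0, 0]],
  ],
)

```text
clock: 17.4
tool_pos: [574.2, 136.5, 134.3]
ee_rot: [0.695, 0.71, -0.078, 0.079]
contact_force: [-1.4, -4.8, 2.3]
width: 0.6
finger_force: 2.5
```

```bash
python3 st.py
```

```text
[-2.41  0.59  0.48]
[-2.45  0.24 -0.24]
[111.2    0.55  -4.43] 17.45 [-2.22  1.63  0.37]
0 222 19.4 | 6 173 19.2 | 12 178 19.0 | 18 201 13.5 | 24 163 12.8 | 30 167 12.9 | 36 184 12.9 | 42 137 26.4 | 48 234 31.6 | 54 250 31.4 | 60 251 31.0 | 66 252 30.8 | 72 249 30.3 | 78 257 30.0 | 84 268 29.6 | 
land [118.2 118.5 162.3 162.5]
```

drive_tool(
  deltas=[
    [[0.2, 0, 0.01, 0, 0, 0, 0], [0.4, 0, 0.02, 0, 0, 0, 0], [0.6, 0, 0.02, 0, 0, 0, 0], [0.8, 0, 0.03, 0, 0, 0, 0], [1, 0, 0.04, 0, 0, 0, 0], [1.2, 0, 0.05, 0, 0, 0, 0], [1.4, 0, 0.06, 0, 0, 0, 0], [1.6, 0, 0.06, 0, 0, 0, 0]],
  ],
)

```text
clock: 18.55
tool_pos: [573.9, 152.2, 130.2]
ee_rot: [0.695, 0.71, -0.078, 0.079]
contact_force: [-1.4, -3.4, 1.1]
width: 0.6
finger_force: 1.6
```

```bash
python3 st.py
```

```text
[-1.83 -0.35 -0.54]
[-0.07  0.01  0.45]
[127.32   0.5   -4.43] 18.6 [-0.93  0.4  -0.27]
0 233 19.5 | 6 170 19.0 | 12 173 19.1 | 18 205 13.4 | 24 63 13.3 | 30 192 33.6 | 36 234 33.3 | 42 246 32.7 | 48 232 32.1 | 54 251 31.6 | 60 247 31.1 | 66 243 30.4 | 72 250 29.9 | 78 266 29.4 | 84 301 32.1 | 
land [134.4 134.7 153.7 154. ]
```

drive_tool(
  deltas=[
    [[0.13, 0, 0.01, 0, 0, 0, 0], [0.26, 0, 0.01, 0, 0, 0, 0], [0.39, 0, 0.02, 0, 0, 0, 0], [0.52, 0, 0.02, 0, 0, 0, 0], [0.65, 0, 0.03, 0, 0, 0, 0], [0.75, 0, 0.03, 0, 0, 0, 0], [0.85, 0, 0.03, 0, 0, 0, 0], [0.95, 0, 0.04, 0, 0, 0, 0]],
  ],
)

```text
clock: 19.7
tool_pos: [573.7, 161.5, 127.7]
ee_rot: [0.695, 0.71, -0.078, 0.079]
contact_force: [-0.8, 0.1, -0.6]
width: 0.4
finger_force: 0.0
```

```bash
python3 st.py
```

```text
[-0.67 -0.1   1.12]
[-0.37  0.31  0.23]
[136.89   0.36  -4.35] 19.75 [ 0.83  0.16 -0.39]
0 199 19.4 | 6 165 19.1 | 12 164 19.0 | 18 112 28.1 | 24 200 28.6 | 30 208 28.5 | 36 218 28.5 | 42 213 28.5 | 48 229 28.5 | 54 219 28.5 | 60 221 28.6 | 66 236 28.6 | 72 284 30.9 | 78 271 32.2 | 84 130 28.7 | 
land [143.9 144.2 236.4 236.7]
```

The pawl has dropped, so the stop is about 1.5 mm ahead. I'll creep on.

drive_tool(
  deltas=[
    [[0.03, 0, 0, 0, 0, 0, 0], [0.06, 0, 0, 0, 0, 0, 0], [0.09, 0, 0, 0, 0, 0, 0], [0.12, 0, 0.01, 0, 0, 0, 0], [0.15, 0, 0.01, 0, 0, 0, 0], [0.18, 0, 0.01, 0, 0, 0, 0], [0.21, 0, 0.01, 0, 0, 0, 0], [0.21, 0, 0.01, 0, 0, 0, 0]],
  ],
)

```text
clock: 20.85
tool_pos: [573.7, 163.2, 127.2]
ee_rot: [0.695, 0.71, -0.078, 0.079]
contact_force: [-0.7, -0.2, 0.7]
width: 0.3
finger_force: 0.4
```

```bash
python3 st.py
```

```text
[-1.33 -0.16 -0.16]
[-0.72  0.03  0.34]
[138.44   0.44  -4.45] 20.9 [-0.18  0.37 -0.47]
0 256 20.2 | 6 162 19.1 | 12 145 19.2 | 18 129 28.3 | 24 205 28.5 | 30 206 28.5 | 36 216 28.6 | 42 219 28.4 | 48 220 28.5 | 54 219 28.7 | 60 234 28.5 | 66 238 28.6 | 72 280 31.9 | 78 249 31.6 | 84 144 16.2 | 
land [145.6 146.  237.9 238.4]
```

drive_tool(
  deltas=[
    [[0.03, 0, 0, 0, 0, 0, 0], [0.06, 0, 0, 0, 0, 0, 0], [0.09, 0, 0, 0, 0, 0, 0], [0.12, 0, 0.01, 0, 0, 0, 0], [0.15, 0, 0.01, 0, 0, 0, 0], [0.18, 0, 0.01, 0, 0, 0, 0], [0.2, 0, 0.01, 0, 0, 0, 0], [0.2, 0, 0.01, 0, 0, 0, 0]],
  ],
)

```text
clock: 22.0
tool_pos: [573.7, 164.8, 126.8]
ee_rot: [0.695, 0.71, -0.078, 0.079]
contact_force: [-0.7, -4.6, 2.3]
width: 0.5
finger_force: 3.1
```

```bash
python3 st.py
```

```text
[-6.   -0.18  0.98]
[-5.89  0.3  -0.37]
[139.99   0.44  -4.49] 22.05 [-6.46  0.62  0.56]
0 267 20.0 | 6 156 19.0 | 12 101 19.1 | 18 180 28.4 | 24 201 28.4 | 30 205 28.5 | 36 220 28.5 | 42 215 28.4 | 48 227 28.5 | 54 221 28.5 | 60 233 28.6 | 66 249 29.0 | 72 275 32.3 | 78 245 30.9 | 84 148 15.8 | 
land [147.3 147.6 239.7 240. ]
```

drive_tool(
  deltas=[
    [[0.03, 0, 0, 0, 0, 0, 0], [0.06, 0, 0, 0, 0, 0, 0], [0.08, 0, 0, 0, 0, 0, 0], [0.1, 0, 0, 0, 0, 0, 0], [0.12, 0, 0, 0, 0, 0, 0], [0.14, 0, 0.01, 0, 0, 0, 0], [0.15, 0, 0.01, 0, 0, 0, 0], [0.15, 0, 0.01, 0, 0, 0, 0]],
  ],
)

```text
clock: 23.15
tool_pos: [573.6, 165.5, 126.5]
ee_rot: [0.695, 0.71, -0.079, 0.079]
contact_force: [-0.0, -9.7, 3.8]
width: 0.4
finger_force: 5.3
```

```bash
python3 st.py
```

```text
[-10.64   1.09   2.24]
[-11.11   0.18   1.74]
[140.79   0.44  -4.48] 23.2 [-11.38   0.95   0.98]
0 265 20.2 | 6 162 19.0 | 12 88 19.1 | 18 195 28.4 | 24 204 28.5 | 30 206 28.5 | 36 217 28.5 | 42 220 28.5 | 48 221 28.5 | 54 221 28.5 | 60 225 28.6 | 66 261 29.4 | 72 271 32.4 | 78 220 30.2 | 84 166 15.5 | 
land [148.1 148.5 240.4 240.8]
```

drive_tool(
  deltas=[
    [[0.02, 0, 0, 0, 0, 0, 0], [0.04, 0, 0, 0, 0, 0, 0], [0.05, 0, 0, 0, 0, 0, 0], [0.06, 0, 0, 0, 0, 0, 0], [0.06, 0, 0, 0, 0, 0, 0], [0.06, 0, 0, 0, 0, 0, 0], [0.06, 0, 0, 0, 0, 0, 0], [0.06, 0, 0, 0, 0, 0, 0]],
  ],
)

```text
clock: 24.3
tool_pos: [573.6, 165.9, 126.5]
ee_rot: [0.695, 0.71, -0.079, 0.079]
contact_force: [-0.6, -11.4, 4.1]
width: 0.4
finger_force: 6.1
```

drive_tool(
  deltas=[
    [[-0.05, 0, 0, 0, 0, 0, 0], [-0.1, 0, 0, 0, 0, 0, 0], [-0.15, 0, -0.01, 0, 0, 0, 0], [-0.2, 0, -0.01, 0, 0, 0, 0], [-0.25, 0, -0.01, 0, 0, 0, 0], [-0.3, 0, -0.01, 0, 0, 0, 0], [-0.4, 0, -0.02, 0, 0, 0, 0], [-0.6, 0, -0.02, 0, 0, 0, 0]],
  ],
)

```text
clock: 25.3
tool_pos: [573.7, 161.7, 127.6]
ee_rot: [0.695, 0.71, -0.078, 0.079]
contact_force: [-0.3, 0.3, 0.1]
width: 0.5
finger_force: 0.0
```

drive_tool(
  deltas=[
    [[-0.5, 0, -0.02, 0, 0, 0, 0], [-1, 0, -0.04, 0, 0, 0, 0], [-1.5, 0, -0.5, 0, 0, 0, 0], [-2, 0, -1.5, 0, 0, 0, 0], [-2.5, 0, -3, 0, 0, 0, 0], [-3, 0, -5, 0, 0, 0, 0], [-3.5, 0, -7, 0, 0, 0, 0], [-3.5, 0, -8, 0, 0, 0, 0]],
  ],
)

```text
clock: 26.3
tool_pos: [574.6, 145.1, 215.3]
ee_rot: [0.695, 0.71, -0.077, 0.079]
contact_force: [-0.5, -0.1, -0.8]
width: 0.4
finger_force: 0.0
```

```bash
python3 st.py
python3 - <<'E'
from ch import *
P,im=cloud('wrist'); l=((P-O)@C).reshape(-1,3)
k=l[(abs(l[:,1]-.5)<14)&(l[:,2]>4)&(l[:,2]<22)&(l[:,0]>120)&(l[:,0]<175)]; print('bush',len(k),np.percentile(k[:,0],[0,2,98,100]).round(1))
for e in range(140,210,6):
    j=l[(abs(l[:,1]-.5)<4)&(l[:,0]>=e)&(l[:,0]<e+6)&(l[:,2]>-25)&(l[:,2]<60)]
    if len(j)>5: print(e,np.median(j[:,2]).round(1),end=' | ')
cv2.imwrite('pics/w7.png',im[:,:,::-1])
E
```

```text
[-0.39  0.26  0.22]
[-0.61  0.41  0.3 ]
[98.24 -0.29 76.62] 26.35 [ 0.27 -0.34  0.67]
0 52 -22.0 | 6 57 -22.0 | 12 58 -21.7 | 18 56 -21.9 | 24 60 -21.7 | 30 55 -22.1 | 36 44 -21.8 | 42 59 18.9 | 48 80 19.1 | 54 80 19.8 | 60 99 28.6 | 66 93 28.4 | 72 94 28.4 | 78 101 28.7 | 84 106 28.6 | 
land [148.7 148.7 162.5 163.1]
bush 909 [148.1 148.7 173.8 174.6]
140 -21.8 | 146 19.0 | 152 19.0 | 158 19.5 | 164 28.5 | 170 28.4 | 176 28.4 | 182 28.6 | 188 28.7 | 194 28.4 | 200 28.3 | 206 28.5 |
```

View pics/w7.png

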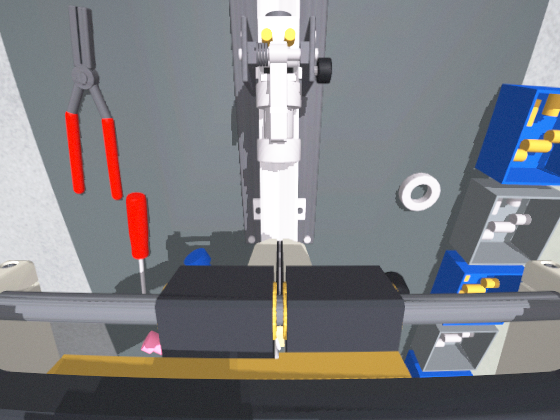

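The bushing sits home, its rear land at (279,150) and the pawl lying flat in the groove at (278,105). The gripper is clear, so I'll hand in.

```bash
python3 -c "
from plant import arm
print(arm.close_job())"
```

```text
the job is handed in; nothing more can be done
None
```

The job is handed in at about 26 s of the 58 s allowed, but no verdict came back: the bushing was pressed home at about 12 N, the pawl reads down in its groove, and the gripper was clear of everything.

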